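# Clear the cut-off jig and set its length stop

## Robot

A 6-joint arm with a two-finger parallel gripper is mounted at the origin on a cart in front of the work surface, level with it; the furniture and walls round the work are solid. World frame = base frame: x ahead of the robot, y to its left, z up, the work surface at z = 0. Lengths are in mm, angles in rad, forces in N, time in s.
With the tool pointing down it reaches from about 375 to 925 mm from the base axis. Payload 5.7 kg.
Tool frame: the origin (TCP) lies at the very end of the fingers, on their centre line; the grasp point (between the pads) lies 19 mm behind it (r.grip_point_offset is the distance from the TCP to the grasp point, in mm); z points along the fingers, y is the line along which they close (so a half turn about z gives the same grasp; the last joint's range is limited). The gripper opens to 88 mm and grips with 3 to 60 N. Pads are 20 mm wide; open, the fingers measure 115 mm over their backs; the gripper's body (75 mm by 178 mm) begins 61 mm behind the grasp point.
Start: joints at [1.004, 0.359, 1.51, -0, 1.272, -0.115], TCP at [261.939, 539.768, 222.623] pointing down, gripper open.
Joint ranges: [-2.97, 2.97], [-1.01, 2.36], [0.21, 2.38], [-0.96, 4.11], [0.2, 2.71], [-2.98, 2.98]. Speed limits (rad/s): [2.39, 2.39, 3.14, 3.14, 3.14, 3.14].

## Interface

Orientations are given as a 3x3 rotation matrix whose columns are the frame's x, y, z axes.
In Python, from rig import state, eyes, r gives the robot as it stands.
- The arm moves only by the shell command python3 -m inch 'ROWS' [OPENING]. ROWS is JSON, a list that holds one entry, the list of rows, each a list of 4 numbers: the shift along the world's x, y, z in m, then the turn about the world's z in rad. In form: [[[dx, dy, dz, yaw], ...]]. A call has exactly 5 rows; each row is the pose to reach, as a shift and turn from the pose commanded when the call began; what a row does not reach only later rows make up. A row lasts 1/10 s, in which the tool goes at most 50 mm and 8.59 degrees, less where a joint would pass 70% of its speed; a pose out of reach is approached as far as the arm can. A call with a gripper value outside its range is refused whole. OPENING is the opening, from -1 (shut) to 1 (fully open), so that 0 is half open, set as the call begins (- or left out, the last holds). The fingers move at their own pace and stop on an object; the grip force is fixed at half the most. Time passes only in rows, so rows that repeat a pose let the fingers close, or fill a call up. It gives the time, the measured TCP pose, the force, the opening and the grip force at its end, in the units of the state.
- state(): the state, without advancing time (a new reading comes with each control period).
- eyes.camera(name): name is "scene" or "top"; returns a dict with "color" (384x512x3 uint8, red, green, blue), "fx", "fy", "cx", "cy" (pixels), "k1" (the pictures are not rectified: a ray, as slopes to the right and down, at radius r is drawn at 1 + k1 r^2 times it, then the intrinsics apply), "camera_from_world" (4x4, takes a point from world to camera coordinates). Camera axes: x right, y up, looking along -z (the intrinsics and any distortion apply to the point x, -y, -z); pixel columns grow to the right and rows downward; lengths in mm; the calibration is good to about 2 mm. A picture is of the moment at which its call begins. There is no depth.
- r.hand_in(): hands the job in; it is judged then, once.
The state is a dict: "time": time; "qpos": joint angles; "joint_velocities": joint speeds; "tau": joint torques, N m; "eef_pos": TCP position; "tcp_rot": TCP orientation; "wrist_force": force on the tool from outside, world axes, zero at the start; "ft_torque": the same for the moment, N m; "finger_gap": opening from 0.0 (shut) to 1.0 (fully open); "gripper_force": force on a finger pad.
Only numpy, scipy, OpenCV 4.12 (cv2) and the standard library are available. Lean on these libraries where they do the work, as an engineer would, in place of code of your own. Each camera call takes 0.05 s, during which the arm holds its last target. There are 200 camera calls.

## Task

Get the length-stop jig ready for cutting: first clear every bit of scrap wood and hardware off its bed into the grey scrap tray. With the bed clear, slide the stop along its track until its index tip is level with the brass pointer, and leave both pine blocks lying flat on the bed side by side, lengthwise along the track, each with one end butted against the left face of the stop's paddle (facing the open bed it slides into). Leave the jar and the tape measure where they are.

Things in the scene. Friction and masses are not known exactly. Their poses are not given: they have to be found in the camera images.
- jig: Fixed plywood bed, 178 mm (its x, -83 to +95 mm) by 440 mm (its y) by 9 mm thick, lying on the board; origin on the board's surface (bed top is 9 mm above it). Its +y runs to the robot's left along the track, +x away from the robot. An aluminium track, 30 mm wide (x 50 to 80 mm) with its top 31 mm above the board, runs along the rear, whole length. Open bed in front of the track: x -83 to +50 mm.
- stop (a joint): Slide position of the stop in m: 0 at the right end of the track, grows to 0.37 towards jig +y (left). At value q the middle of the stop is at jig y = q - 0.19. Stays where it is left; friction about 4 N, no spring.
- stop_grip (a point): Point within the stop's ribbed black grip, a block 26 mm (jig x) by 20 mm (jig y) that stands 27 mm up from the carriage, top 70 mm above the board; the point lies 10 mm below its top. The carriage under it is 34 x 50 mm. Pinch it across its 20 mm and push or pull along jig y.
- stop_face (a point): Point on the left (+y) face of the stop's wooden paddle, at bed-top height. The paddle is 16 mm thick, reaches over the whole open bed (jig x -74 to +50 mm) from 4 mm to 30 mm above the bed, so that anything on the bed blocks it. Axes as the jig's.
- stop_index (a point): Tip of the small steel index at the back of the stop, in the middle of its thickness (8 mm to the right of the face). Axes as the jig's.
- pointer_tip (a point): Tip of the brass pointer, a fixed plate 16 mm wide and 33 mm tall behind the track that marks where the stop's index must stand (equal position along jig y). Axes as the jig's.
- scrap_tray: Grey open tray, fixed, outside 170 mm (its x) by 180 mm (its y), walls 4 mm thick and 35 mm high, floor about 4 mm; origin centre of the underside.
- scrap_board: Scrap: flat pine offcut 45 (x) x 115 (y) x 19 mm; origin centre of underside, z up. May be absent.
- scrap_wedge: Scrap: tapered pine wedge 34 (x) x 85 (y) mm, 26 mm high at the thick end; origin centre of underside. May be absent.
- bolt_0: Scrap: hex bolt lying down, 51 mm along its y, 8 mm shank, head 15 mm wide and 13 mm high at +y; origin under its middle. May be absent.
- bolt_1: Scrap: second bolt like bolt_0. May be absent.
- nut: Scrap: hex nut lying flat, 26 mm over flats along its x, 30 mm along y, 13 mm high; origin centre of underside. May be absent.
- block_a: Pine block to be laid against the stop, 38 (x) x 75 (y) x 22 mm; origin centre of underside, z up. Starts on the board in front of the jig.
- block_b: Second pine block, the same as block_a.
- salve_jar: Small round jar with white lid, 47 mm across, 44 mm high, among the blocks; leave it alone. Origin centre of underside.
- tape_measure: Tape measure 32 x 79 x 67 mm, beyond the tray; leave it alone. Origin centre of underside.
Mind the look-alikes: they are no part of the job. What is shaped like the scrap_wedge but pink is not meant.

How it is judged (in metres and radians):
On the way, in this order (a step that is already met when the one before it is completed fails the run):
1. all scrap lies in the scrap tray (x of scrap_board in the frame of scrap_tray between -0.081 and 0.081 m and y of scrap_board in the frame of scrap_tray between -0.086 and 0.086 m and z of each of scrap_board, scrap_wedge, bolt_0, bolt_1, nut in the frame of scrap_tray below 0.045 m and linear speed of each of scrap_board, scrap_wedge, bolt_0, bolt_1, nut below 0.05 m/s and x of scrap_wedge in the frame of scrap_tray between -0.081 and 0.081 m and y of scrap_wedge in the frame of scrap_tray between -0.086 and 0.086 m and x of bolt_0 in the frame of scrap_tray between -0.081 and 0.081 m and y of bolt_0 in the frame of scrap_tray between -0.086 and 0.086 m and x of bolt_1 in the frame of scrap_tray between -0.081 and 0.081 m and y of bolt_1 in the frame of scrap_tray between -0.086 and 0.086 m and x of nut in the frame of scrap_tray between -0.081 and 0.081 m and y of nut in the frame of scrap_tray between -0.086 and 0.086 m), for 0.3 s.
2. the stop's index stands level with the brass pointer (within 5 mm) (y of stop_index in the frame of pointer_tip between -0.005 and 0.005 m and velocity of joint stop between -0.01 and 0.01 m/s), for 0.3 s.
At the end, for the whole second after the job is handed in: All scrap present lies in the tray; the stop's index is within 5 mm of the pointer along the track; both blocks lie flat on the open bed along the track (within 0.1 rad), one end within 6 mm of the stop's left face; all at rest (all of step 1 and y of stop_index in the frame of pointer_tip between -0.005 and 0.005 m and y of block_a in the frame of stop_face between 0.029 and 0.0435 m and x of block_a in the frame of jig between -0.07 and 0.034 m and z of block_a in the frame of jig between 0.004 and 0.035 m and angle between the y axis of each of block_a, block_b and the y axis of jig, either way round below 0.1 rad and angle between the z axis of each of block_a, block_b and the z axis of jig, either way round below 0.12 rad and linear speed of each of block_a, block_b below 0.03 m/s and y of block_b in the frame of stop_face between 0.029 and 0.0435 m and x of block_b in the frame of jig between -0.07 and 0.034 m and z of block_b in the frame of jig between 0.004 and 0.035 m and horizontal distance between block_a and block_b above 0.034 m); the robot touches nothing.
It fails at once if the jar or the tape measure is moved more than 50 mm (distance of any of salve_jar, tape_measure from where it was at the start of the episode above 0.05 m).
Of scrap_board, scrap_wedge, bolt_0, bolt_1, nut only 3 to 5 are there at a start; the rules pass over those that are not, and their reading is None.
At some moment in a run one of block_a, block_b, scrap_board, scrap_wedge may be knocked a few centimetres aside while the robot is not near it.
Once in a run the grip may slacken for a moment while it holds something.
It also fails if it takes over 210 s, if anything falls off the work surface, if the arm or the gripper's body presses on something with over 40 N, if the wrist force passes 120 N, or if a joint passes its speed limit or range.

## Working session

There is one attempt and no reset: what is moved stays moved. The work goes in short steps, Python scripts to look and compute and a shell command to move; the robot and the scene stay as the last step left them, time stands still between calls to the robot, and variables do not carry over. Pictures are saved under pics/ and viewed, at most 14 in all, crops included, and the job is handed in when it is done.

```bash
ls; mkdir -p pics
cat > h.py <<'E'
import numpy as np, cv2
from rig import state, eyes, r
def shot(name):
    c=eyes.camera(name); return c
def ray(c,u,v):
    K=np.array([[c['fx'],0,c['cx']],[0,c['fy'],c['cy']],[0,0,1.]])
    a=(u-c['cx'])/c['fx']; b=(v-c['cy'])/c['fy']
    x,y=a,b
    for _ in range(20):
        s=1+c['k1']*(x*x+y*y); x,y=a/s,b/s
    M=np.array(c['camera_from_world']); R=M[:3,:3]; t=M[:3,3]
    return -R.T@t, R.T@np.array([x,-y,-1.])
def pt(c,u,v,z):
    o,d=ray(c,u,v); return (o+d*(z-o[2])/d[2])
def proj(c,p):
    M=np.array(c['camera_from_world']); q=M[:3,:3]@np.array(p,float)+M[:3,3]
    x,y=q[0]/-q[2],-q[1]/-q[2]; s=1+c['k1']*(x*x+y*y)
    return c['fx']*x*s+c['cx'], c['fy']*y*s+c['cy']
def save(c,f,box=None,k=1.56):
    im=c['color'][:,:,::-1]
    if box: im=im[box[1]:box[3],box[0]:box[2]]
    cv2.imwrite('pics/'+f,cv2.resize(im,None,fx=k,fy=k,interpolation=cv2.INTER_CUBIC))
E
python3 - <<'E'
from h import *
import pickle
for n in ['top','scene']:
    c=shot(n); save(c,n+'0.png'); pickle.dump(c,open(n+'0.pkl','wb'))
    o,d=ray(c,256,192); print(n,o,d,c['fx'],c['k1'])
print(state())
E
```

```text
pics
top [ 442.80414736  150.19075701 1122.90373215] [ 0.1120723   0.01926446 -0.9935143 ] 386.5754422952417 0.007261061082146236
scene [  83.35101924 1103.54762037 1011.32297934] [ 0.34926372 -0.65940762 -0.66575734] 391.1228834989192 -0.026285128873432814
{'time': 0.1, 'qpos': array([ 1.00389198e+00,  3.59419349e-01,  1.51131531e+00, -1.75034541e-05,
        1.27253945e+00, -1.15121694e-01]), 'joint_velocities': array([-0.0002713 , -0.00212443, -0.00160263,  0.00030062, -0.00045138,
       -0.00090105]), 'tau': array([ 3.90299801e-04, -5.16360354e+01, -2.71406043e+01,  6.77703484e-02,
        2.77065817e-02, -5.15417128e-05]), 'eef_pos': array([261.62318897, 539.25120131, 221.90517627]), 'tcp_rot': array([[-8.99672450e-01,  4.36564648e-01, -8.88864934e-04],
       [ 4.36565517e-01,  8.99671335e-01, -1.42740230e-03],
       [ 1.76532920e-04, -1.67224231e-03, -9.99998586e-01]]), 'wrist_force': array([-0.60473838, -0.59669477, -0.3511899 ]), 'ft_torque': array([0.01176295, 0.02056044, 0.02492033]), 'gripper_force': 0.0, 'finger_gap': 1.0018536312569735}
```

View pics/top0.png

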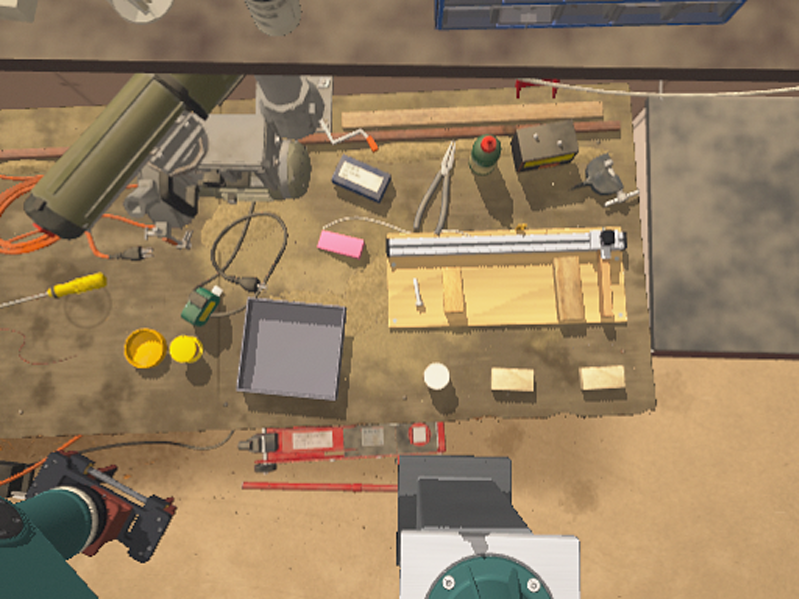

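View pics/scene0.png

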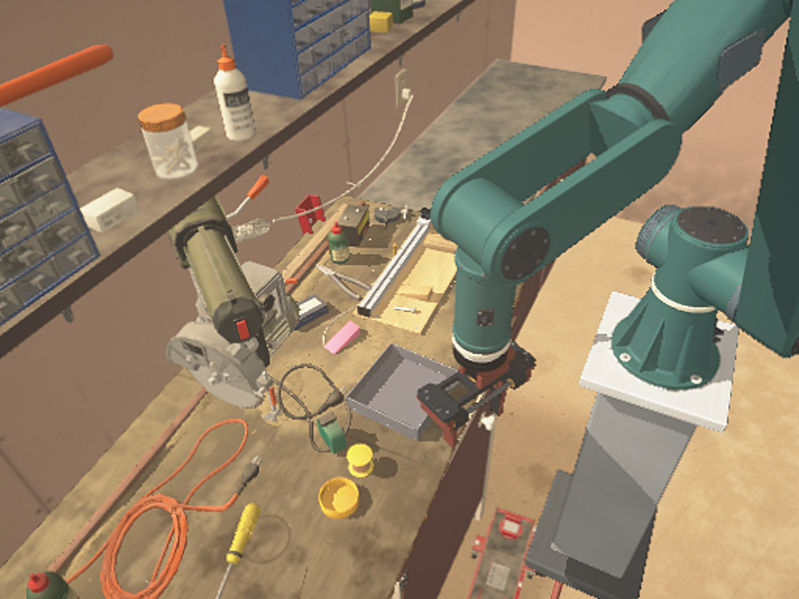

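The top view shows the stop at right (606,240 in the 1.56x picture), the board (568,290), wedge (453,291), bolt (418,293), blocks (512,380) and (602,378), jar (436,376), tray (292,350) and brass pointer (521,229). Next I zoom in on the jig.

Run:
```python
from h import *
import pickle
c=pickle.load(open('top0.pkl','rb')); save(c,'topz.png',(235,135,425,265),4.2)
k=1.5625
def P(n,u,v,z): print(n,pt(c,u/k,v/k,z).round(1))
P('bedBL',388,328,9);P('bedBR',627,325,9);P('trackBL',388,257,31);P('trackTR',626,230,31)
for n,u,v,z in [('tr',262,302,35),('tr',346,306,35),('tr',238,392,35),('tr',334,400,35),('jar',436,376,44),('ba',512,380,22),('bb',602,378,22),('board',568,290,28),('wedge',453,291,25),('bolt',418,293,18),('ptr',521,229,33),('grip',608,237,70)]:P(n,u,v,z)
```

```text
bedBL [515.9 192.6   9. ]
bedBR [ 532.  -245.5    9. ]
trackBL [644.8 195.4  31. ]
trackTR [ 704.4 -238.7   31. ]
tr [556.  422.2  35. ]
tr [552.3 268.9  35. ]
tr [393.2 457.   35. ]
tr [383.5 284.4  35. ]
jar [430.6 104.   44. ]
ba [426.7 -33.8  22. ]
bb [ 434.5 -194.7   22. ]
board [ 591.7 -133.5   28. ]
wedge [585.5  74.9  25. ]
bolt [581.2 138.8  18. ]
ptr [701.9 -47.2  33. ]
grip [ 681.8 -193.2   70. ]
```

View pics/topz.png

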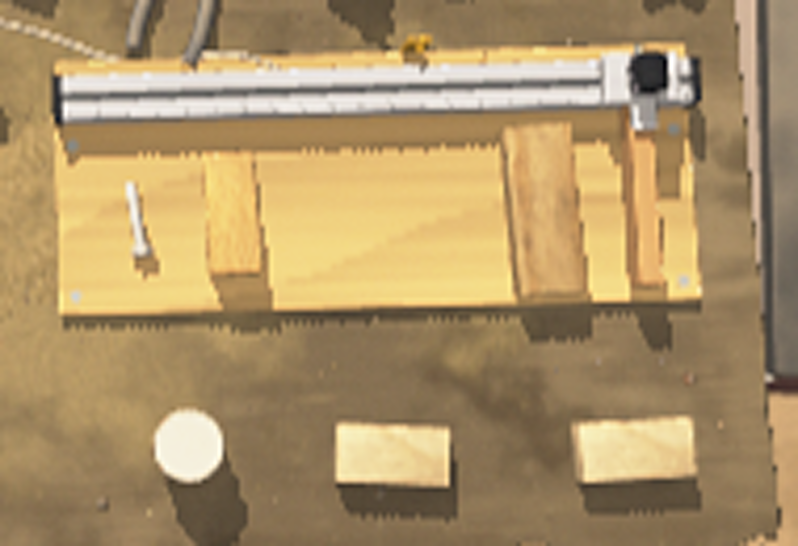

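The zoom shows the wedge with its thick end towards the robot, the board near the paddle, and one bolt with its head at (141,250). There is no nut and no second bolt. Next I work out the poses.

```bash
cat >> h.py <<'E'
def quad(c,pts,z,box,k):
    w=np.array([pt(c,box[0]+u/k,box[1]+v/k,z)[:2] for u,v in pts],np.float32)
    (x,y),(a,b),t=cv2.minAreaRect(w)
    if b<a: t+=90   # t now such that long axis angle = t+90
    ang=np.radians(t+90); ang=(ang+np.pi/2)%np.pi-np.pi/2
    return round(x,1),round(y,1),round(min(a,b),1),round(max(a,b),1),round(ang,3)
def phi():
    R=state()['tcp_rot']; return np.arctan2(-R[0,1],R[1,1])
E
python3 - <<'E'
from h import *
import pickle
c=pickle.load(open('top0.pkl','rb')); B=(235,135);k=4.2
q=lambda n,p,z:print(n,quad(c,p,z,B,k))
q('wedge',[(207,152),(253,152),(262,270),(211,272)],28)
q('board',[(503,127),(570,124),(586,296),(517,298)],28)
q('ba',[(336,423),(450,427),(450,487),(336,483)],22)
q('bb',[(578,424),(692,418),(695,478),(582,484)],22)
P=lambda n,u,v,z:print(n,pt(c,B[0]+u/k,B[1]+v/k,z).round(1))
P('bolthead',141,250,18);P('bolttip',130,185,18);P('grip',649,72,70);P('padL',633,200,39);P('padR',661,200,39);P('ptr',416,47,42)
P('bedBL',62,316,9);P('bedBR',701,302,9);P('bedTR',686,45,9)
T=[(256,298),(346,306),(334,400),(238,392)]
print('tray',quad(c,T,35,(0,0),1.5625)); print(phi())
E
```

```text
wedge (588.2, 73.2, 34.5, 82.2, np.float64(0.063))
board (592.8, -136.4, 46.1, 117.9, np.float64(0.077))
ba (426.5, -36.2, 39.9, 76.6, np.float64(1.562))
bb (433.4, -198.6, 39.8, 76.8, np.float64(-1.492))
bolthead [561.  135.3  18. ]
bolttip [605.7 143.8  18. ]
grip [ 680.5 -194.3   70. ]
padL [ 600.1 -192.6   39. ]
padR [ 600.5 -211.2   39. ]
ptr [700.8 -47.3  42. ]
bedBL [515.1 188.5   9. ]
bedBR [ 535.2 -247.3    9. ]
bedTR [ 714. -240.    9.]
tray (472.7, 363.0, 171.1, 177.2, np.float64(1.505))
-0.45177735268424085
```

```bash
python3 -m inch '[[[0.04,-0.05,0,0.13],[0.08,-0.1,0,0.26],[0.12,-0.15,0,0.38],[0.16,-0.2,-0.02,0.5],[0.16,-0.2,-0.02,0.64]]]' 0
python3 -m inch '[[[0.035,-0.035,0,0],[0.07,-0.07,-0.02,0],[0.1,-0.105,-0.04,0],[0.135,-0.14,-0.05,0],[0.158,-0.17,-0.06,0]]]'
python3 - <<'E'
from h import *
s=state();print(s['eef_pos'],phi(),s['qpos'].round(2),s['finger_gap'],s['time']); save(shot('scene'),'s1.png',(200,80,350,230),4)
E
```

```text
time: 0.6
eef_pos: [416.5, 346.1, 204.3]
tcp_rot: [[-0.983, -0.186, 0.0], [-0.186, 0.983, -0.0], [-0.0, -0.0, -1.0]]
wrist_force: [0.2, -0.3, 0.1]
finger_gap: 0.586
gripper_force: 0.0
time: 1.1
eef_pos: [575.1, 175.9, 143.5]
tcp_rot: [[-0.984, -0.18, -0.0], [-0.18, 0.984, -0.0], [0.0, -0.0, -1.0]]
wrist_force: [0.7, 1.0, -0.1]
finger_gap: 0.501
gripper_force: 0.0
[575.10062012 175.8576088  143.51476359] 0.18090306672678585 [ 0.18  0.44  1.6  -0.    1.11 -1.57] 0.5010504735671815 1.1
```

View pics/s1.png

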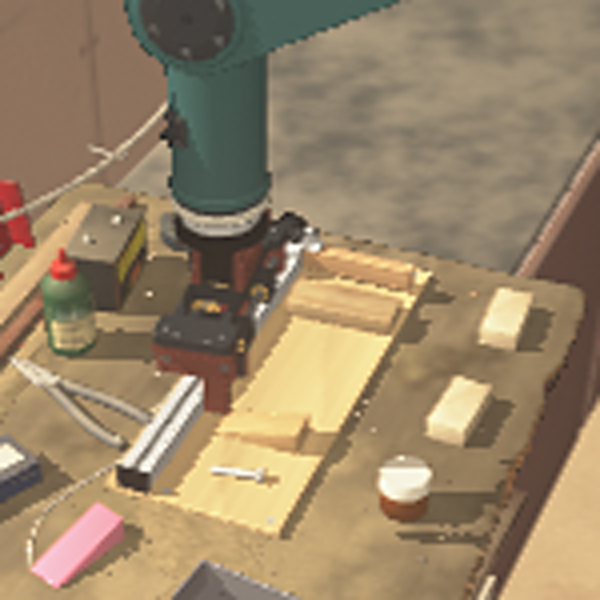

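```bash
python3 -m inch '[[[0.001,-0.015,0,0],[0.001,-0.03,-0.02,0],[0.001,-0.03,-0.05,0],[0.001,-0.03,-0.08,0],[0.001,-0.03,-0.1,0]]]'
python3 -m inch '[[[0,0,-0.01,0],[0,0,-0.02,0],[0,0,-0.031,0],[0,0,-0.031,0],[0,0,-0.031,0]]]'
python3 -m inch '[[[0,0,0,0],[0,0,0,0],[0,0,0,0],[0,0,0,0],[0,0,0,0]]]' -1
python3 -m inch '[[[0,0,0,0],[0,0,0.02,0],[0,0,0.05,0],[0,0,0.09,0],[0,0,0.12,0]]]'
python3 - <<'E'
from h import *
c=shot('scene');save(c,'s2.png',(200,80,350,230),4)
for p in [(561,135,18),(606,144,18)]: print((np.array(proj(c,p))-[200,80])*4)
E
```

```text
time: 1.65
eef_pos: [572.6, 147.9, 43.1]
tcp_rot: [[-0.983, -0.181, -0.002], [-0.181, 0.983, -0.0], [0.002, 0.0, -1.0]]
wrist_force: [0.1, -0.3, 0.5]
finger_gap: 0.499
gripper_force: 0.0
time: 2.15
eef_pos: [574.8, 147.9, 13.8]
tcp_rot: [[-0.984, -0.181, 0.0], [-0.181, 0.984, -0.0], [-0.0, -0.0, -1.0]]
wrist_force: [0.5, -0.1, -0.9]
finger_gap: 0.496
gripper_force: 0.0
time: 2.65
eef_pos: [574.9, 147.8, 13.8]
tcp_rot: [[-0.984, -0.18, 0.001], [-0.18, 0.984, -0.0], [-0.001, -0.0, -1.0]]
wrist_force: [-0.8, -0.0, 0.1]
finger_gap: 0.088
gripper_force: 14.1
time: 3.15
eef_pos: [574.9, 147.8, 135.3]
tcp_rot: [[-0.984, -0.18, 0.001], [-0.18, 0.984, 0.0], [-0.001, -0.0, -1.0]]
wrist_force: [0.6, 0.4, -0.2]
finger_gap: 0.082
gripper_force: 30.2
[258.11908995 470.89536361]
[211.01072852 463.09107562]
```

```bash
python3 -m inch '[[[-0.015,0.035,0,0],[-0.035,0.08,0,0],[-0.06,0.125,0,0],[-0.08,0.17,0,0],[-0.1,0.205,0,0]]]'
python3 -m inch '[[[-0.003,0.012,-0.02,0],[-0.003,0.015,-0.05,0],[-0.003,0.015,-0.09,0],[-0.003,0.015,-0.115,0],[-0.003,0.015,-0.12,0]]]'
python3 -m inch '[[[0,0,0,0],[0,0,0,0],[0,0,0,0],[0,0,0,0],[0,0,0,0]]]' 0
python3 -m inch '[[[0,0,0.02,0],[0,0,0.06,0],[0,0,0.1,0],[0,0,0.12,-0.06],[0,0,0.12,-0.13]]]'
python3 -m inch '[[[0.02,-0.05,0,0],[0.04,-0.1,0,0],[0.06,-0.15,0,0],[0.08,-0.2,0,0],[0.1,-0.245,0,0]]]'
python3 -c "
from h import *
c=shot('top');save(c,'t1.png',(130,135,425,285),2.7);print(phi())"
```

```text
time: 3.7
eef_pos: [473.4, 355.0, 133.4]
tcp_rot: [[-0.984, -0.181, 0.0], [-0.181, 0.984, 0.0], [-0.0, 0.0, -1.0]]
wrist_force: [0.9, 0.3, -0.9]
finger_gap: 0.076
gripper_force: 30.2
time: 4.2
eef_pos: [469.0, 366.4, 10.3]
tcp_rot: [[-0.984, -0.181, -0.005], [-0.181, 0.984, -0.003], [0.006, -0.002, -1.0]]
wrist_force: [-0.6, -0.7, 0.0]
finger_gap: 0.081
gripper_force: 30.2
time: 4.7
eef_pos: [472.2, 368.1, 14.5]
tcp_rot: [[-0.984, -0.18, 0.001], [-0.18, 0.984, 0.001], [-0.002, 0.001, -1.0]]
wrist_force: [-0.2, 0.6, -0.3]
finger_gap: 0.482
gripper_force: 0.0
time: 5.2
eef_pos: [474.0, 369.3, 137.9]
tcp_rot: [[-0.999, -0.049, 0.007], [-0.049, 0.999, 0.004], [-0.007, 0.004, -1.0]]
wrist_force: [-0.0, 0.0, -0.2]
finger_gap: 0.499
gripper_force: 0.0
time: 5.7
eef_pos: [566.2, 134.4, 134.1]
tcp_rot: [[-0.999, -0.052, 0.001], [-0.052, 0.999, 0.0], [-0.001, 0.0, -1.0]]
wrist_force: [0.8, -0.4, 0.2]
finger_gap: 0.499
gripper_force: 0.0
0.0491500494111348
```

View pics/t1.png

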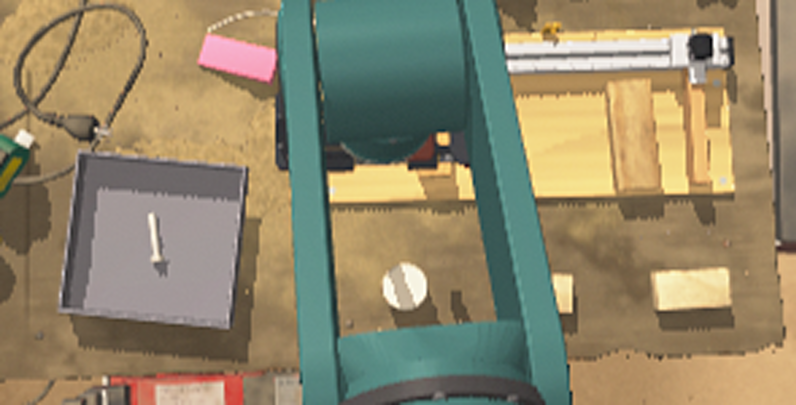

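The bolt lies in the tray at (155,238), and the wedge and board haven't moved. Now the wedge.

```bash
python3 -m inch '[[[0.008,-0.03,0,0.01],[0.015,-0.06,0,0.01],[0.017,-0.061,0,0.01],[0.017,-0.061,-0.02,0.01],[0.017,-0.061,-0.05,0.01]]]' 0.5
python3 -c "
from h import *
print(state()['eef_pos'],phi())"
```

```text
time: 6.25
eef_pos: [584.8, 75.8, 85.1]
tcp_rot: [[-0.998, -0.061, 0.005], [-0.061, 0.998, 0.0], [-0.005, 0.0, -1.0]]
wrist_force: [0.7, -0.1, 0.4]
finger_gap: 0.75
gripper_force: 0.0
[584.81036915  75.84825269  85.07598824] 0.060720620335463056
```

```bash
python3 -m inch '[[[0,-0.002,-0.03,0],[0,-0.002,-0.055,0],[0,-0.002,-0.069,0],[0,-0.002,-0.069,0],[0,-0.002,-0.069,0]]]'
python3 -m inch '[[[0,0,0,0],[0,0,0,0],[0,0,0,0],[0,0,0,0],[0,0,0,0]]]' -1
python3 -m inch '[[[0,0,0,0],[0,0,0.02,0],[0,0,0.05,0],[0,0,0.08,0],[0,0,0.1,0]]]'
python3 -m inch '[[[-0.01,0.03,0,0],[-0.025,0.07,0,0],[-0.04,0.11,0,0],[-0.055,0.15,0,0],[-0.065,0.19,0,0]]]'
python3 -m inch '[[[-0.015,0.04,0,0],[-0.03,0.08,0,0],[-0.045,0.12,0,0],[-0.048,0.14,0,0],[-0.048,0.14,0,0]]]'
```

```text
time: 6.75
eef_pos: [583.2, 73.8, 15.1]
tcp_rot: [[-0.998, -0.062, 0.001], [-0.062, 0.998, -0.0], [-0.001, -0.0, -1.0]]
wrist_force: [-0.0, 0.1, 0.7]
finger_gap: 0.749
gripper_force: 0.0
time: 7.25
eef_pos: [583.1, 73.2, 15.0]
tcp_rot: [[-0.998, -0.061, 0.001], [-0.061, 0.998, -0.0], [-0.001, -0.0, -1.0]]
wrist_force: [-0.5, 0.3, 3.4]
finger_gap: 0.384
gripper_force: 30.0
time: 7.75
eef_pos: [583.4, 73.2, 116.3]
tcp_rot: [[-0.998, -0.061, 0.002], [-0.061, 0.998, -0.0], [-0.002, -0.0, -1.0]]
wrist_force: [0.5, 0.4, -0.1]
finger_gap: 0.383
gripper_force: 30.0
time: 8.25
eef_pos: [516.3, 264.4, 114.3]
tcp_rot: [[-0.998, -0.061, -0.001], [-0.061, 0.998, -0.001], [0.001, -0.0, -1.0]]
wrist_force: [0.3, 0.8, -0.3]
finger_gap: 0.387
gripper_force: 30.0
time: 8.75
eef_pos: [468.9, 406.0, 114.4]
tcp_rot: [[-0.998, -0.065, 0.0], [-0.065, 0.998, 0.001], [-0.0, 0.001, -1.0]]
wrist_force: [-0.3, 0.3, -0.9]
finger_gap: 0.383
gripper_force: 30.0
```

```bash
python3 -m inch '[[[0,0,-0.03,0],[0,0,-0.06,0],[0,0,-0.085,0],[0,0,-0.098,0],[0,0,-0.1,0]]]'
python3 -m inch '[[[0,0,0,0],[0,0,0,0],[0,0,0,0],[0,0,0,0],[0,0,0,0]]]' 0
python3 -m inch '[[[0,0,0.02,0],[0,0,0.06,0],[0,0,0.1,0],[0,-0.02,0.12,0],[0.01,-0.05,0.12,0]]]'
python3 -m inch '[[[0.01,-0.045,0,0],[0.02,-0.09,0,0],[0.03,-0.135,0,0],[0.04,-0.18,0,0],[0.05,-0.22,0,0]]]'
python3 -m inch '[[[0.012,-0.045,0,0],[0.024,-0.09,0,0],[0.036,-0.135,0,0],[0.048,-0.18,0,0],[0.06,-0.225,0,0.012]]]' 0.5
python3 - <<'E'
from h import *
import pickle
c=shot('scene');save(c,'s3.png',(200,80,350,230),4); print(phi())
E
```

```text
time: 9.25
eef_pos: [468.9, 401.5, 12.8]
tcp_rot: [[-0.998, -0.061, -0.003], [-0.061, 0.998, -0.002], [0.003, -0.002, -1.0]]
wrist_force: [-0.2, -0.3, 0.0]
finger_gap: 0.382
gripper_force: 30.0
time: 9.75
eef_pos: [470.1, 403.5, 15.2]
tcp_rot: [[-0.998, -0.062, 0.001], [-0.062, 0.998, 0.001], [-0.001, 0.0, -1.0]]
wrist_force: [0.9, -0.1, 0.6]
finger_gap: 0.499
gripper_force: 0.0
time: 10.25
eef_pos: [481.3, 355.4, 138.6]
tcp_rot: [[-0.998, -0.064, 0.006], [-0.064, 0.998, 0.004], [-0.006, 0.004, -1.0]]
wrist_force: [-0.3, -0.4, -0.7]
finger_gap: 0.499
gripper_force: 0.0
time: 10.75
eef_pos: [529.9, 131.2, 134.9]
tcp_rot: [[-0.998, -0.061, 0.0], [-0.061, 0.998, -0.0], [-0.0, -0.0, -1.0]]
wrist_force: [0.9, 1.0, 0.2]
finger_gap: 0.502
gripper_force: 0.0
time: 11.25
eef_pos: [590.1, -93.7, 134.9]
tcp_rot: [[-0.997, -0.073, 0.0], [-0.073, 0.997, -0.0], [-0.0, -0.0, -1.0]]
wrist_force: [0.2, 0.0, 0.3]
finger_gap: 0.752
gripper_force: 0.0
0.07243172260625988
```

View pics/s3.png

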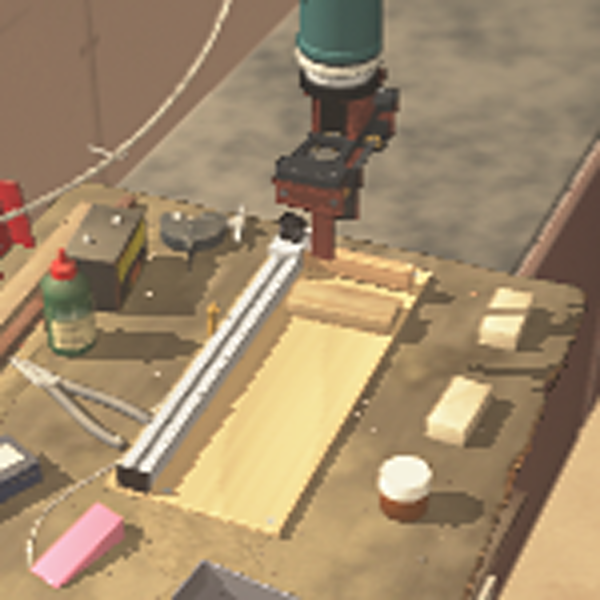

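```bash
python3 -m inch '[[[0.001,-0.02,0,0.004],[0.001,-0.042,0,0.004],[0.001,-0.043,-0.02,0.004],[0.001,-0.043,-0.05,0.004],[0.001,-0.043,-0.09,0.004]]]'
python3 -m inch '[[[0,0,-0.015,0],[0,0,-0.028,0],[0,0,-0.03,0],[0,0,-0.03,0],[0,0,-0.03,0]]]'
python3 -m inch '[[[0,0,0,0],[0,0,0,0],[0,0,0,0],[0,0,0,0],[0,0,0,0]]]' -1
python3 -m inch '[[[0,0,0,0],[0,0,0.02,0],[0,0,0.05,0],[0,0,0.08,0],[0,0,0.1,0]]]'
python3 -m inch '[[[-0.01,0.035,0,0],[-0.02,0.075,0,0],[-0.03,0.115,0,0],[-0.04,0.155,0,0],[-0.05,0.195,0,0]]]'
python3 -m inch '[[[-0.01,0.04,0,0],[-0.02,0.08,0,0],[-0.03,0.12,0,0],[-0.04,0.16,0,0],[-0.05,0.2,0,0]]]'
```

```text
time: 11.8
eef_pos: [592.6, -135.5, 45.5]
tcp_rot: [[-0.997, -0.077, 0.005], [-0.077, 0.997, -0.002], [-0.004, -0.002, -1.0]]
wrist_force: [-0.1, 0.6, 0.6]
finger_gap: 0.749
gripper_force: 0.0
time: 12.3
eef_pos: [592.0, -135.1, 15.9]
tcp_rot: [[-0.997, -0.078, 0.002], [-0.078, 0.997, -0.001], [-0.002, -0.001, -1.0]]
wrist_force: [0.2, -1.0, -0.1]
finger_gap: 0.751
gripper_force: 0.0
time: 12.8
eef_pos: [591.2, -134.9, 15.1]
tcp_rot: [[-0.997, -0.077, 0.001], [-0.077, 0.997, -0.0], [-0.001, -0.0, -1.0]]
wrist_force: [-0.9, 0.3, 5.8]
finger_gap: 0.512
gripper_force: 30.0
time: 13.3
eef_pos: [591.3, -134.9, 116.2]
tcp_rot: [[-0.997, -0.077, 0.001], [-0.077, 0.997, -0.001], [-0.001, -0.001, -1.0]]
wrist_force: [0.2, 0.9, 0.1]
finger_gap: 0.508
gripper_force: 30.0
time: 13.8
eef_pos: [540.0, 61.6, 114.3]
tcp_rot: [[-0.997, -0.077, -0.0], [-0.077, 0.997, -0.0], [0.0, 0.0, -1.0]]
wrist_force: [0.8, 1.2, -0.7]
finger_gap: 0.509
gripper_force: 30.0
time: 14.3
eef_pos: [489.9, 261.7, 114.3]
tcp_rot: [[-0.997, -0.077, -0.0], [-0.077, 0.997, -0.0], [0.0, -0.0, -1.0]]
wrist_force: [1.0, 0.2, -1.2]
finger_gap: 0.512
gripper_force: 30.0
```

```bash
python3 -m inch '[[[-0.01,0.035,0,0],[-0.018,0.063,0,0],[-0.018,0.063,0,0],[-0.018,0.063,-0.02,0],[-0.018,0.063,-0.045,0]]]'
python3 -m inch '[[[0,0,-0.03,0],[0,0,-0.05,0],[0,0,-0.054,0],[0,0,-0.054,0],[0,0,-0.054,0]]]'
python3 -m inch '[[[0,0,0,0],[0,0,0,0],[0,0,0,0],[0,0,0,0],[0,0,0,0]]]' 0.25
python3 -m inch '[[[0,0,0.02,0],[0,0,0.06,0],[0,0,0.1,0],[0,-0.02,0.15,0],[0.01,-0.05,0.17,-0.04]]]'
python3 -m inch '[[[0.01,-0.045,0,0],[0.02,-0.09,0,0],[0.03,-0.135,0,0],[0.04,-0.18,0,0],[0.05,-0.22,0,0]]]'
python3 -m inch '[[[0.02,-0.045,0,0],[0.04,-0.09,0,0],[0.06,-0.13,0,0],[0.08,-0.17,0,0],[0.1,-0.21,0,0]]]'
python3 - <<'E'
from h import *
print(phi(),state()['eef_pos'])
c=shot('top');save(c,'t2.png',(130,135,425,285),2.7)
E
```

```text
time: 14.8
eef_pos: [473.8, 323.3, 69.9]
tcp_rot: [[-0.997, -0.078, 0.003], [-0.078, 0.997, 0.001], [-0.003, 0.001, -1.0]]
wrist_force: [0.6, -0.0, -0.9]
finger_gap: 0.51
gripper_force: 30.0
time: 15.3
eef_pos: [473.6, 323.2, 16.4]
tcp_rot: [[-0.997, -0.077, 0.001], [-0.077, 0.997, 0.0], [-0.001, 0.0, -1.0]]
wrist_force: [0.8, -0.2, -0.4]
finger_gap: 0.512
gripper_force: 30.0
time: 15.8
eef_pos: [473.0, 323.4, 15.8]
tcp_rot: [[-0.997, -0.077, 0.001], [-0.077, 0.997, 0.0], [-0.001, 0.0, -1.0]]
wrist_force: [-0.5, -0.0, 0.2]
finger_gap: 0.627
gripper_force: 0.2
time: 16.3
eef_pos: [483.5, 274.7, 189.3]
tcp_rot: [[-0.999, -0.04, 0.004], [-0.04, 0.999, 0.002], [-0.004, 0.002, -1.0]]
wrist_force: [0.6, -0.3, -0.5]
finger_gap: 0.62
gripper_force: 0.0
time: 16.8
eef_pos: [532.8, 51.2, 185.7]
tcp_rot: [[-0.999, -0.037, 0.0], [-0.037, 0.999, -0.0], [-0.0, -0.0, -1.0]]
wrist_force: [0.1, 0.2, -0.2]
finger_gap: 0.625
gripper_force: 0.0
time: 17.3
eef_pos: [633.2, -158.5, 185.4]
tcp_rot: [[-0.999, -0.037, -0.0], [-0.037, 0.999, 0.0], [0.0, 0.0, -1.0]]
wrist_force: [0.5, 0.1, 0.2]
finger_gap: 0.626
gripper_force: 0.0
0.03714288061435114 [ 633.1529749  -158.51826792  185.42773321]
```

View pics/t2.png

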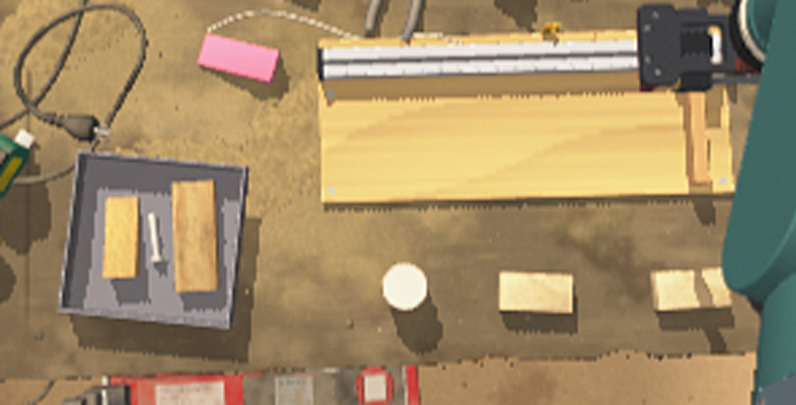

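All three pieces of scrap are in the tray and the bed is clear. Next I pinch the stop grip and refine the pointer position from both views.

```bash
python3 -m inch '[[[0.02,-0.02,0,0],[0.045,-0.038,0,0],[0.045,-0.038,-0.02,0],[0.045,-0.038,-0.06,0],[0.045,-0.038,-0.1,0]]]'
python3 -m inch '[[[0,0,-0.015,0],[0,0,-0.03,0],[0,0,-0.038,0],[0,0,-0.038,0],[0,0,-0.038,0]]]'
python3 -m inch '[[[0,0,0,0],[0,0,0,0],[0,0,0,0],[0,0,0,0],[0,0,0,0]]]' -1
python3 - <<'E'
from h import *
print(phi(),state()['eef_pos'])
P={}
for n in ['top','scene']:
    c=shot(n); im=c['color']
    u,v=proj(c,(700,-47,25)); u,v=int(u),int(v); hsv=cv2.cvtColor(im,cv2.COLOR_RGB2HSV)
    m=cv2.inRange(hsv,(15,150,90),(30,255,255)); s=m[v-20:v+20,u-20:u+20]
    k,l,st,ce=cv2.connectedComponentsWithStats(s)
    print(n,u,v,[(st[i].tolist()) for i in range(1,k) if st[i][4]>4])
    cv2.imwrite(f'pics/p_{n}.png',cv2.resize(im[v-25:v+25,u-35:u+35,::-1],None,fx=8,fy=8,interpolation=cv2.INTER_NEAREST))
a=cv2.imread('pics/p_top.png');b=cv2.imread('pics/p_scene.png');cv2.imwrite('pics/pp.png',cv2.resize(np.hstack([a,b]),None,fx=.7,fy=.7))
E
```

```text
time: 17.85
eef_pos: [678.5, -195.0, 85.1]
tcp_rot: [[-0.999, -0.037, 0.002], [-0.037, 0.999, -0.001], [-0.002, -0.001, -1.0]]
wrist_force: [0.5, 0.1, -0.8]
finger_gap: 0.625
gripper_force: 0.0
time: 18.35
eef_pos: [678.9, -195.1, 49.0]
tcp_rot: [[-0.999, -0.038, 0.002], [-0.038, 0.999, -0.001], [-0.002, -0.001, -1.0]]
wrist_force: [0.3, 0.1, -0.1]
finger_gap: 0.623
gripper_force: 0.0
time: 18.85
eef_pos: [678.1, -195.8, 48.0]
tcp_rot: [[-0.999, -0.038, 0.001], [-0.038, 0.999, -0.002], [-0.001, -0.002, -1.0]]
wrist_force: [-1.3, -3.0, 1.7]
finger_gap: 0.226
gripper_force: 30.0
0.037895876821561404 [ 678.06478957 -195.76443285   47.97321607]
top 332 147 [[18, 16, 8, 5, 23]]
scene 253 160 [[0, 0, 2, 4, 6], [19, 16, 3, 8, 9]]
```

View pics/pp.png

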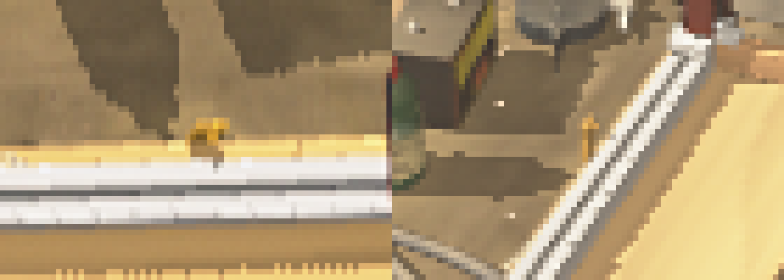

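The left half (top view) shows the brass plate at (190-230,118-155) and the right half (scene view) shows it at (583-597,115-160). I triangulate the plate top.

Run:
```python
from h import *
import pickle
t=pickle.load(open('top0.pkl','rb'));s=pickle.load(open('scene0.pkl','rb'))
def tri(a,b):
    o1,d1=ray(t,*a);o2,d2=ray(s,*b);A=np.c_[d1,-d2];k=np.linalg.lstsq(A,o2-o1,rcond=None)[0]
    p,q=o1+k[0]*d1,o2+k[1]*d2;return ((p+q)/2).round(1),np.linalg.norm(p-q).round(1)
print(tri((334.5,143.1),(253.4,155.9)))
for z in (15,25,33,42):print(z,pt(t,334.1,144.5,z).round(1), pt(s,253.2,158,z).round(1))
# stop check: track ends for jig y axis
B=(235,135);k=4.2
P=lambda u,v,z:pt(t,B[0]+u/k,B[1]+v/k,z).round(1)
print('track front edge',P(62,123,31),P(600,104,31),'track back',P(62,73,31),P(600,53,31))
print(t['color'][142:152,328:342].tolist() and '')
for v in range(141,152): print([tuple(x) for x in t['color'][v,330:339].tolist()])
```

```text
(array([705.1, -49.4,  44.7]), np.float64(8.4))
15 [712.3 -52.3  15. ] [713.8 -71.8  15. ]
25 [709.9 -50.5  25. ] [707.5 -60.   25. ]
33 [707.9 -49.   33. ] [702.4 -50.6  33. ]
42 [705.7 -47.4  42. ] [696.7 -40.   42. ]
track front edge [645.5 191.3  31. ] [ 666.5 -173.7   31. ] track back [680.2 192.2  31. ] [ 701.8 -174.1   31. ]

[(164, 137, 94), (160, 135, 92), (162, 137, 94), (161, 136, 93), (162, 136, 92), (151, 128, 90), (144, 120, 83), (142, 119, 82), (142, 119, 85)]
[(167, 139, 96), (159, 134, 92), (160, 135, 93), (162, 137, 94), (158, 132, 92), (147, 124, 87), (147, 124, 89), (144, 121, 88), (145, 121, 86)]
[(164, 137, 93), (156, 132, 92), (191, 151, 86), (193, 154, 90), (188, 150, 89), (218, 175, 87), (201, 154, 79), (184, 145, 83), (149, 125, 89)]
[(165, 137, 95), (168, 136, 83), (206, 155, 64), (202, 154, 68), (197, 148, 67), (232, 185, 64), (208, 153, 56), (196, 149, 65), (153, 130, 91)]
[(170, 139, 90), (171, 128, 57), (153, 112, 37), (149, 109, 35), (187, 136, 45), (193, 142, 46), (135, 100, 37), (168, 135, 79), (157, 133, 92)]
[(176, 137, 72), (135, 97, 33), (101, 75, 28), (107, 80, 33), (200, 145, 43), (198, 146, 43), (99, 79, 44), (144, 121, 87), (143, 120, 84)]
[(206, 156, 83), (127, 98, 54), (131, 101, 56), (133, 103, 57), (178, 134, 61), (194, 145, 68), (207, 164, 102), (214, 169, 106), (214, 167, 106)]
[(236, 192, 113), (152, 118, 73), (157, 124, 77), (158, 125, 78), (155, 123, 77), (162, 128, 83), (223, 175, 107), (242, 207, 126), (243, 209, 127)]
[(240, 200, 119), (150, 116, 70), (155, 121, 72), (156, 122, 74), (156, 123, 76), (154, 121, 74), (150, 119, 73), (238, 198, 117), (238, 200, 118)]
[(236, 208, 151), (210, 192, 170), (212, 195, 178), (197, 176, 153), (201, 179, 155), (146, 124, 98), (148, 126, 100), (238, 215, 169), (233, 211, 166)]
[(235, 224, 209), (236, 231, 226), (237, 233, 228), (233, 226, 219), (233, 228, 218), (143, 135, 128), (205, 197, 188), (235, 229, 221), (233, 226, 218)]
```

```bash
python3 -m inch '[[[0,0.01,0,0],[-0.001,0.025,0,0],[-0.002,0.042,0,0],[-0.003,0.059,0,0],[-0.004,0.076,0,0]]]'
python3 -m inch '[[[-0.001,0.018,0,0],[-0.002,0.035,0,0],[-0.003,0.052,0,0],[-0.004,0.064,0,0],[-0.004,0.069,0,0]]]'
python3 -m inch '[[[0,0,0,0],[0,0,0,0],[0,0,0,0],[0,0,0,0],[0,0,0,0]]]'
python3 - <<'E'
from h import *
print(phi(),state()['eef_pos'])
for n,b in [('top',(290,120,400,220)),('scene',(215,120,305,200))]:
    c=shot(n); save(c,f'st_{n}.png',b,6 if n=='top' else 7)
E
```

```text
time: 19.45
eef_pos: [674.3, -118.3, 48.0]
tcp_rot: [[-0.999, -0.037, 0.001], [-0.037, 0.999, -0.001], [-0.001, -0.001, -1.0]]
wrist_force: [-0.1, -5.2, 1.9]
finger_gap: 0.226
gripper_force: 30.0
time: 19.95
eef_pos: [670.8, -47.9, 48.0]
tcp_rot: [[-0.999, -0.039, 0.002], [-0.039, 0.999, -0.0], [-0.002, -0.0, -1.0]]
wrist_force: [3.3, -4.5, 4.1]
finger_gap: 0.225
gripper_force: 30.0
time: 20.45
eef_pos: [670.8, -48.3, 47.9]
tcp_rot: [[-0.999, -0.037, 0.002], [-0.037, 0.999, 0.002], [-0.002, 0.002, -1.0]]
wrist_force: [4.1, 3.6, 4.7]
finger_gap: 0.23
gripper_force: 30.0
0.03670514411794359 [670.8166406  -48.26560439  47.92790257]
```

```bash
python3 -m inch '[[[0,0,0,0],[0,0,0,0],[0,0,0,0],[0,0,0,0],[0,0,0.02,0]]]' 0.5
python3 -m inch '[[[0,0,0.03,0],[-0.02,-0.02,0.07,-0.14],[-0.06,-0.05,0.09,-0.28],[-0.1,-0.09,0.09,-0.42],[-0.14,-0.11,0.09,-0.56]]]'
python3 -m inch '[[[-0.03,-0.01,0,-0.14],[-0.06,-0.02,0,-0.28],[-0.08,-0.03,0,-0.42],[-0.095,-0.04,0,-0.56],[-0.095,-0.04,0,-0.7]]]'
python3 - <<'E'
from h import *
print(phi(),state()['eef_pos'],state()['qpos'].round(2))
c=shot('top'); save(c,'st_top.png',(230,130,420,265),4.2)
import pickle; pickle.dump(c,open('t3.pkl','wb'))
E
```

```text
time: 21.05
eef_pos: [666.9, -49.4, 64.8]
tcp_rot: [[-0.999, -0.037, -0.006], [-0.037, 0.999, 0.001], [0.006, 0.001, -1.0]]
wrist_force: [-0.0, 0.6, 0.5]
finger_gap: 0.639
gripper_force: 0.0
time: 21.55
eef_pos: [533.6, -159.5, 158.7]
tcp_rot: [[-0.864, 0.504, 0.003], [0.504, 0.864, -0.002], [-0.003, -0.0, -1.0]]
wrist_force: [0.7, -1.0, 0.2]
finger_gap: 0.746
gripper_force: 0.0
time: 22.05
eef_pos: [436.1, -198.0, 157.4]
tcp_rot: [[-0.334, 0.943, -0.002], [0.943, 0.334, 0.001], [0.001, -0.002, -1.0]]
wrist_force: [0.1, -0.5, -0.0]
finger_gap: 0.749
gripper_force: 0.0
-1.2302942887234187 [ 436.13854069 -197.99658103  157.36786092] [-0.57  0.26  1.84 -0.    1.04 -0.91]
```

View pics/st_top.png

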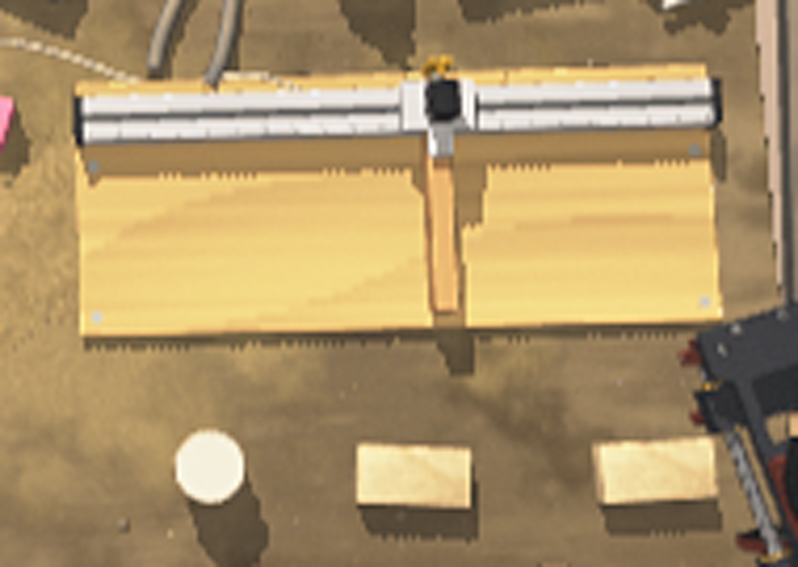

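The stop now stands next to the pointer: carriage spans columns 401-476, pointer is at (438,68), paddle left edge runs from (428,155) to (432,312). Now to compute the offsets.

Run:
```python
from h import *
import pickle
t=pickle.load(open('t3.pkl','rb'))
B=(230,130);k=4.2
P=lambda u,v,z:pt(t,B[0]+u/k,B[1]+v/k,z)
L=[P(82,336,9),P(720,322,9)];d=L[0]-L[1];print('front yaw',np.arctan2(-d[0],d[1]))
L=[P(80,144,31),P(715,122,31)];d=L[0]-L[1];print('track yaw',np.arctan2(-d[0],d[1]))
a,b=P(428,160,39),P(432,310,39);print('padL',a,b,np.arctan2((a-b)[1],(a-b)[0]))
a,b=P(455,160,39),P(460,310,39);print('padR',a,b)
c,p=P(438.5,106,43),P(438,66,42);print(c,p)
y=lambda v,th=.045:-np.sin(th)*v[0]+np.cos(th)*v[1]
print('carriage-pointer jig y',y(c)-y(p), 'grip',y(P(443,98,70))-y(p))
print('ba',quad(t,[(357,444),(471,448),(471,508),(357,503)],22,B,k)); print('bb',quad(t,[(598,443),(713,437),(717,496),(601,503)],22,B,k))
```

```text
front yaw 0.04615792402895767
track yaw 0.05685988500167781
padL [638.15341035 -41.94313585  39.        ] [536.7904891  -44.92101249  39.        ] 0.029369914830672993
padR [638.55056032 -60.0590337   39.        ] [537.23459811 -63.51092588  39.        ]
[674.47713789 -48.1578243   43.        ] [702.21409652 -47.93006825  42.        ]
carriage-pointer jig y 1.0202164387080614 grip 3.0630524634765948
ba (426.5, -36.2, 39.8, 76.6, np.float64(1.561))
bb (434.7, -197.9, 39.7, 78.1, np.float64(-1.493))
```

```bash
python3 -m inch '[[[-0.001,0,0,-0.13],[-0.001,0,0,-0.262],[-0.001,0,-0.03,-0.262],[-0.001,0,-0.07,-0.262],[-0.001,0,-0.1,-0.262]]]'
python3 -m inch '[[[0,0,-0.02,0],[0,0,-0.04,0],[0,0,-0.05,0],[0,0,-0.05,0],[0,0,-0.05,0]]]'
python3 -m inch '[[[0,0,0,0],[0,0,0,0],[0,0,0,0],[0,0,0,0],[0,0,0,0]]]' -1
python3 -m inch '[[[0,0,0,0],[0,0,0.02,0],[0,0,0.05,0],[0,0,0.08,0],[0,0,0.1,0]]]'
python3 -c "
from h import *
print(phi())"
```

```text
time: 22.6
eef_pos: [437.5, -197.2, 56.2]
tcp_rot: [[-0.089, 0.996, -0.0], [0.996, 0.089, 0.0], [0.0, -0.0, -1.0]]
wrist_force: [0.2, 0.3, 0.3]
finger_gap: 0.75
gripper_force: 0.0
time: 23.1
eef_pos: [438.0, -197.6, 7.9]
tcp_rot: [[-0.087, 0.996, 0.0], [0.996, 0.087, -0.0], [-0.0, 0.0, -1.0]]
wrist_force: [0.1, 0.7, -0.4]
finger_gap: 0.749
gripper_force: 0.0
time: 23.6
eef_pos: [437.9, -197.7, 8.0]
tcp_rot: [[-0.086, 0.996, 0.001], [0.996, 0.086, -0.0], [-0.0, 0.001, -1.0]]
wrist_force: [-0.2, -0.2, 5.3]
finger_gap: 0.432
gripper_force: 30.0
time: 24.1
eef_pos: [438.1, -197.8, 109.2]
tcp_rot: [[-0.086, 0.996, 0.001], [0.996, 0.086, -0.001], [-0.001, 0.001, -1.0]]
wrist_force: [0.5, -0.7, -0.9]
finger_gap: 0.428
gripper_force: 30.0
-1.4844444546718472
```

```bash
python3 -m inch '[[[0.03,0.03,0,0],[0.06,0.07,0.01,0],[0.095,0.11,0.01,0],[0.125,0.145,0.01,-0.02],[0.15,0.175,0.01,-0.041]]]'
python3 -m inch '[[[0.012,0.015,0,0],[0.026,0.029,0,0],[0.026,0.029,-0.02,0],[0.026,0.029,-0.05,0],[0.026,0.029,-0.07,0]]]'
python3 -c "
from h import *
print(phi())"
```

```text
time: 24.6
eef_pos: [589.3, -20.3, 117.6]
tcp_rot: [[-0.045, 0.999, 0.001], [0.999, 0.045, 0.0], [0.0, 0.001, -1.0]]
wrist_force: [0.5, 0.4, 0.4]
finger_gap: 0.431
gripper_force: 30.0
time: 25.1
eef_pos: [612.2, 6.1, 45.8]
tcp_rot: [[-0.046, 0.999, -0.002], [0.999, 0.046, -0.0], [-0.0, -0.002, -1.0]]
wrist_force: [-0.2, 0.5, -0.4]
finger_gap: 0.427
gripper_force: 30.0
-1.5248282219474045
```

```bash
python3 -m inch '[[[0,0,-0.01,0],[0,0,-0.022,0],[0,0,-0.03,0],[0,0,-0.03,0],[0,0,-0.03,0]]]'
python3 -m inch '[[[0,-0.002,0,0],[0,-0.003,0,0],[0,-0.004,0,0],[0,-0.005,0,0],[0,-0.005,0,0]]]'
python3 -m inch '[[[0,-0.001,0,0],[0,-0.001,0,0],[0,-0.002,0,0],[0,-0.002,0,0],[0,-0.002,0,0]]]'
```

```text
time: 25.6
eef_pos: [614.0, 6.3, 17.9]
tcp_rot: [[-0.045, 0.999, 0.001], [0.999, 0.045, -0.0], [-0.0, 0.001, -1.0]]
wrist_force: [0.2, -0.1, -0.3]
finger_gap: 0.428
gripper_force: 30.0
time: 26.1
eef_pos: [613.7, 1.3, 17.6]
tcp_rot: [[-0.045, 0.999, 0.0], [0.999, 0.045, -0.0], [-0.0, 0.0, -1.0]]
wrist_force: [-0.4, -0.9, 0.7]
finger_gap: 0.43
gripper_force: 30.0
time: 26.6
eef_pos: [613.7, -0.6, 17.5]
tcp_rot: [[-0.045, 0.999, -0.0], [0.999, 0.045, 0.0], [0.0, -0.0, -1.0]]
wrist_force: [-0.9, -0.5, -0.2]
finger_gap: 0.43
gripper_force: 30.0
```

```bash
for i in 1 2; do :; done
python3 -m inch '[[[0,-0.001,0,0],[0,-0.002,0,0],[0,-0.003,0,0],[0,-0.003,0,0],[0,-0.003,0,0]]]'
python3 -m inch '[[[0,-0.001,0,0],[0,-0.001,0,0],[0,-0.002,0,0],[0,-0.002,0,0],[0,-0.002,0,0]]]'
```

```text
time: 27.1
eef_pos: [613.7, -3.6, 17.5]
tcp_rot: [[-0.045, 0.999, -0.0], [0.999, 0.045, -0.0], [0.0, -0.0, -1.0]]
wrist_force: [-0.3, -1.0, -0.4]
finger_gap: 0.432
gripper_force: 30.0
time: 27.6
eef_pos: [613.6, -5.0, 17.5]
tcp_rot: [[-0.045, 0.999, -0.0], [0.999, 0.045, 0.001], [0.001, -0.0, -1.0]]
wrist_force: [-0.1, 4.2, 0.4]
finger_gap: 0.429
gripper_force: 30.0
```

```bash
python3 -m inch '[[[0,0,0,0],[0,0,0,0],[0,0,0,0],[0,0,0,0],[0,0,0,0]]]' 0
python3 -m inch '[[[0,0,0.01,0],[0,0,0.04,0],[0,0,0.08,0],[0,0,0.1,0],[-0.03,0,0.12,0]]]'
python3 -m inch '[[[-0.035,-0.005,0,0],[-0.075,-0.015,0,0],[-0.115,-0.02,0,-0.02],[-0.145,-0.025,0,-0.055],[-0.157,-0.031,0,-0.055]]]' 0.5
python3 - <<'E'
from h import *
print(phi(),state()['eef_pos'])
c=shot('scene'); save(c,'s5.png',(230,100,340,200),7)
import pickle; pickle.dump(c,open('s5.pkl','wb'))
c=shot('top'); pickle.dump(c,open('t5.pkl','wb'));save(c,'t5.png',(230,130,420,265),4.2)
E
```

```text
time: 28.1
eef_pos: [613.7, -5.7, 17.5]
tcp_rot: [[-0.045, 0.999, -0.0], [0.999, 0.045, -0.0], [-0.0, -0.0, -1.0]]
wrist_force: [0.4, 0.1, 0.2]
finger_gap: 0.498
gripper_force: 0.0
time: 28.6
eef_pos: [588.0, -6.1, 140.4]
tcp_rot: [[-0.045, 0.999, 0.007], [0.999, 0.045, -0.001], [-0.001, 0.007, -1.0]]
wrist_force: [-0.8, -0.3, -0.3]
finger_gap: 0.501
gripper_force: 0.0
time: 29.1
eef_pos: [423.3, -36.2, 137.9]
tcp_rot: [[0.01, 1.0, -0.002], [1.0, -0.01, 0.0], [0.0, -0.002, -1.0]]
wrist_force: [-1.4, -0.2, -0.7]
finger_gap: 0.747
gripper_force: 0.0
-1.5808307341934729 [423.26079787 -36.203951   137.85010438]
```

View pics/s5.png

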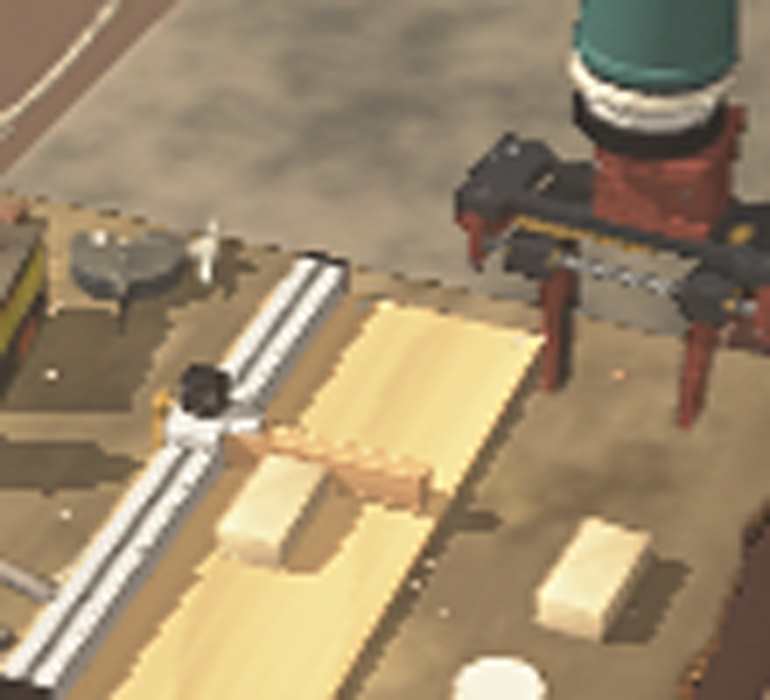

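Block b rests against the paddle on the bed (270,510) and block a is still at (595,575). I pick up block a.

```bash
python3 -m inch '[[[0.004,0,-0.03,0],[0.004,0,-0.06,0],[0.004,0,-0.09,0],[0.004,0,-0.115,0],[0.004,0,-0.13,0]]]'
python3 -m inch '[[[0,0,0,0],[0,0,0,0],[0,0,0,0],[0,0,0,0],[0,0,0,0]]]' -1
python3 -m inch '[[[0,0,0,0],[0,0,0.02,0],[0,0,0.05,0],[0,0,0.08,0],[0,0,0.1,0]]]'
python3 -m inch '[[[0.025,0.01,0,0],[0.055,0.02,0,0],[0.085,0.03,0,0.02],[0.11,0.037,0,0.055],[0.122,0.039,0,0.055]]]'
python3 -c "
from h import *
print(phi())"
```

```text
time: 29.7
eef_pos: [433.0, -36.8, 5.8]
tcp_rot: [[0.009, 1.0, 0.001], [1.0, -0.009, -0.0], [-0.0, 0.001, -1.0]]
wrist_force: [-0.6, 0.4, -0.4]
finger_gap: 0.751
gripper_force: 0.0
time: 30.2
eef_pos: [431.8, -36.8, 8.3]
tcp_rot: [[0.01, 1.0, 0.002], [1.0, -0.01, -0.001], [-0.0, 0.002, -1.0]]
wrist_force: [0.7, 0.2, 3.3]
finger_gap: 0.433
gripper_force: 30.0
time: 30.7
eef_pos: [431.0, -36.6, 109.5]
tcp_rot: [[0.01, 1.0, 0.002], [1.0, -0.01, -0.0], [-0.0, 0.002, -1.0]]
wrist_force: [0.7, -0.4, -0.5]
finger_gap: 0.432
gripper_force: 30.0
time: 31.2
eef_pos: [554.8, 3.0, 107.8]
tcp_rot: [[-0.046, 0.999, 0.002], [0.999, 0.046, -0.0], [-0.0, 0.002, -1.0]]
wrist_force: [0.3, -0.3, 0.5]
finger_gap: 0.429
gripper_force: 30.0
-1.5243547759833713
```

```bash
python3 -m inch '[[[-0.001,0,-0.02,0],[-0.001,0,-0.05,0],[-0.001,0,-0.075,0],[-0.001,0,-0.089,0],[-0.001,0,-0.09,0]]]'
python3 -m inch '[[[0,-0.002,0,0],[0,-0.004,0,0],[0,-0.006,0,0],[0,-0.007,0,0],[0,-0.007,0,0]]]'
python3 -m inch '[[[0,-0.001,0,0],[0,-0.002,0,0],[0,-0.003,0,0],[0,-0.003,0,0],[0,-0.003,0,0]]]'
```

```text
time: 31.7
eef_pos: [549.5, 2.3, 16.0]
tcp_rot: [[-0.044, 0.999, -0.004], [0.999, 0.044, 0.0], [0.0, -0.004, -1.0]]
wrist_force: [0.2, 0.7, 0.0]
finger_gap: 0.424
gripper_force: 30.0
time: 32.2
eef_pos: [551.9, -4.8, 17.9]
tcp_rot: [[-0.045, 0.999, 0.0], [0.999, 0.045, -0.0], [-0.0, 0.0, -1.0]]
wrist_force: [-0.9, -0.0, 0.5]
finger_gap: 0.428
gripper_force: 30.0
time: 32.7
eef_pos: [551.6, -7.6, 17.5]
tcp_rot: [[-0.045, 0.999, -0.0], [0.999, 0.045, 0.0], [0.0, -0.0, -1.0]]
wrist_force: [0.6, -0.4, -0.2]
finger_gap: 0.429
gripper_force: 30.0
```

```bash
python3 -m inch '[[[0,-0.001,0,0],[0,-0.001,0,0],[0,-0.002,0,0],[0,-0.002,0,0],[0,-0.002,0,0]]]'
```

```text
time: 33.2
eef_pos: [551.6, -9.6, 17.5]
tcp_rot: [[-0.045, 0.999, -0.0], [0.999, 0.045, 0.0], [0.0, -0.0, -1.0]]
wrist_force: [-0.1, -0.7, -1.3]
finger_gap: 0.43
gripper_force: 30.0
```

```bash
python3 -m inch '[[[0,-0.001,0,0],[0,-0.001,0,0],[0,-0.002,0,0],[0,-0.002,0,0],[0,-0.002,0,0]]]'
```

```text
time: 33.7
eef_pos: [551.7, -11.4, 17.5]
tcp_rot: [[-0.045, 0.999, -0.0], [0.999, 0.045, 0.0], [0.0, -0.0, -1.0]]
wrist_force: [0.0, 4.5, 0.4]
finger_gap: 0.428
gripper_force: 30.0
```

Contact (4.5 N), so I release, back off and check.

```bash
python3 -m inch '[[[0,0,0,0],[0,0,0,0],[0,0,0,0],[0,0,0,0],[0,0,0,0]]]' 0
python3 -m inch '[[[0,0,0.01,0],[0,0,0.04,0],[0,0,0.08,0],[0,0,0.12,0],[-0.03,-0.03,0.13,0]]]'
python3 -m inch '[[[-0.02,-0.045,0,0],[-0.04,-0.09,0,0],[-0.05,-0.135,0,0],[-0.06,-0.18,0,0],[-0.06,-0.2,0,0]]]'
python3 - <<'E'
from h import *
c=shot('top'); save(c,'t6.png',(280,130,400,225),6.5)
import pickle; pickle.dump(c,open('t6.pkl','wb'))
b=(130,180,240,270); cv2.imwrite('pics/t6b.png',c['color'][b[1]:b[3],b[0]:b[2],::-1])
E
```

```text
time: 34.2
eef_pos: [551.7, -11.7, 17.5]
tcp_rot: [[-0.045, 0.999, -0.0], [0.999, 0.045, -0.0], [-0.0, -0.0, -1.0]]
wrist_force: [-1.2, 0.1, 0.1]
finger_gap: 0.5
gripper_force: 0.0
time: 34.7
eef_pos: [528.2, -40.9, 153.1]
tcp_rot: [[-0.048, 0.999, 0.012], [0.999, 0.048, -0.001], [-0.002, 0.012, -1.0]]
wrist_force: [1.0, -1.9, -0.2]
finger_gap: 0.5
gripper_force: 0.0
time: 35.2
eef_pos: [460.6, -245.1, 148.5]
tcp_rot: [[-0.043, 0.999, 0.001], [0.999, 0.043, -0.002], [-0.002, 0.001, -1.0]]
wrist_force: [-0.0, 0.5, -0.2]
finger_gap: 0.506
gripper_force: 0.0
```

View pics/t6.png

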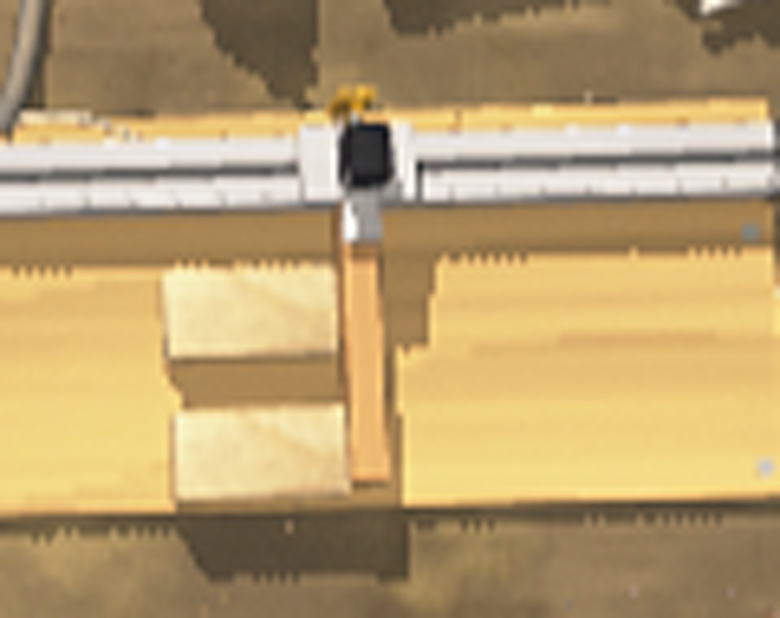

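The top view shows both blocks flat and butted against the paddle at (345,300) and (350,450), with the carriage centre at column 357 and the pointer at column 352. One last check of the tray and the index.

Run:
```python
from h import *
import pickle
t=pickle.load(open('t6.pkl','rb'));B=(280,130);k=6.5
P=lambda u,v,z:pt(t,B[0]+u/k,B[1]+v/k,z)
y=lambda v,th=.045:-np.sin(th)*v[0]+np.cos(th)*v[1]
p=P(352,95,42);print('carr-ptr',y(P(357.5,160,43))-y(p),'pad mid-ptr',y(P(363,250,39))-y(p)-1,y(P(370,480,39))-y(p)-1)
print(quad(t,[(165,268),(337,266),(336,354),(170,358)],31,B,k),quad(t,[(174,408),(345,404),(349,494),(177,501)],31,B,k))
a=cv2.resize(cv2.imread('pics/t6b.png'),(380,310),interpolation=cv2.INTER_CUBIC)
c=shot('scene');b=cv2.resize(c['color'][140:180,235:284,::-1],(380,310),interpolation=cv2.INTER_CUBIC)
cv2.imwrite('pics/f.png',np.hstack([a,b]))
```

```text
carr-ptr -0.9721029857226142 pad mid-ptr -3.4393204217246165 -2.1268605012538444
(610.2, -6.3, 39.9, 75.2, np.float64(-1.537)) (548.6, -10.6, 40.7, 74.5, np.float64(-1.524))
```

View pics/f.png

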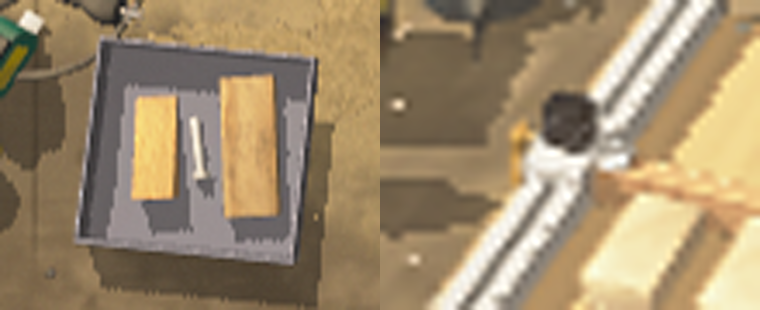

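The left half shows the wedge, bolt and board all inside the tray. The right half shows the stop beside the brass pointer at (520,150). Estimated offset is about -1 to -2 mm, inside the 5 mm limit, so I hand in.

```bash
python3 -c "
from rig import r
print(r.hand_in())"
```

```text
the job is handed in; nothing more can be done
None
```

The job is handed in, but no verdict came back: the scrap found (board, wedge and one bolt) is in the tray, the stop's index is an estimated 1–3 mm from the pointer (limit 5 mm), both blocks lie flat against the paddle, and the arm never touched the jar or the tape measure.

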